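Let the spice jar out of the gravity rack

ROBOT

A 6-joint arm with a two-finger parallel gripper is mounted at the origin on a cart in front of the work surface, level with it; the furniture and walls round the work are solid. World frame = base frame: x ahead of the robot, y to its left, z up, the work surface at z = 0. Lengths are in m, angles in rad, forces in N, time in s.
With the tool pointing down it reaches from about 0.275 to 0.875 m from the base axis. Payload 12.5 kg.
Tool frame: the origin (TCP) lies midway between the tips of the shut fingers; the grasp point (between the pads) lies arm.hold_point_z behind it (arm.hold_point_z is the distance from the TCP to the grasp point, in m); z points along the fingers, y is the line along which they close (so a half turn about z gives the same grasp; the last joint's range is limited). The gripper opens to 85 mm and grips with 20 to 120 N. Pads are 22 mm wide; open, the fingers measure 114 mm over their backs; the gripper's body (76 mm by 85 mm) begins 54 mm behind the grasp point. The pads swing forward as they close: fully open they stand 13 mm farther back than shut.
Start: joints at [1.198, 0.351, 1.652, -0, 1.139, -0.085], TCP at [0.156, 0.527, 0.231] pointing down, gripper open.
Joint ranges: [-2.75, 2.75], [-0.79, 2.1], [0.01, 2.65], [-1.57, 4.71], [0.07, 3.14], [-2.87, 2.87]. Speed limits (rad/s): [2.22, 2.22, 2.79, 3.14, 3.14, 3.14].

INTERFACE

Orientations are given as a 3x3 rotation matrix whose columns are the frame's x, y, z axes.
In Python, from station import arm gives the robot as it stands.
- The arm moves only by the tool carry_out, never from a script. Its argument "targets" is a list of rows, each an object of numbers: "dx", "dy", "dz": the shift along the tool's x, y, z in units of 25 mm (1.0 is 25 mm); "roll": the turn about the tool's z in rad; "gripper": the opening, from -1 (shut) to 1 (fully open). In form: [{"dx": .., "dy": .., "dz": .., "roll": .., "gripper": ..}, ...]. A call has 1 to 10 rows; each row shifts and turns the commanded pose from where the row before left it, along the tool's axes as they then stand; what a row does not reach is not made up. A row lasts 1/10 s, in which the tool goes at most 50 mm and 8.59 degrees, less where a joint would pass 70% of its speed; a pose out of reach is approached as far as the arm can. A call is refused whole if a number of a shift passes 1 or a number of a turn 0.15, either way. A call with a gripper value outside its range is refused whole. The fingers move at their own pace and stop on an object; "newtons" is the grip in N (left out, the last holds). Time passes only in rows, so rows that do not move let the fingers close. It gives the time, the measured TCP pose, the force, the opening and the grip force at its end, in the units of the state.
- arm.state(): the state, without advancing time (a new reading comes with each control period).
- arm.capture(name): name is "scene" or "top" or "wrist"; returns a dict with "img" (420x560x3 uint8, red, green, blue), "mtx" (3x3 intrinsics, pixels), "k1" (the pictures are not rectified: a ray, as slopes to the right and down, at radius r is drawn at 1 + k1 r^2 times it, then the intrinsics apply), "position" and "attitude" of the camera in the world; the wrist camera has in their place "mount" (4x4, takes a point from camera to tool coordinates, whose origin is the TCP and whose axes are the flange's). Camera axes: x right, y up, looking along -z (the intrinsics and any distortion apply to the point x, -y, -z); pixel columns grow to the right and rows downward; lengths in m; the calibration is good to about 2 mm. A picture is of the moment at which its call begins: read the wrist's pose just before it. There is no depth.
- arm.finish_job(): hands the job in; it is judged then, once.
Trained networks look in a picture, given as the dict that the camera call returned (one of the last four; its "shot" number tells which), for a name from the list of things; names that differ only in an ending like _2 or _b are one class to them, and where a whole thing is asked for, a point or a joint stands for the part that bears it (a point fixed in the world has none). Each returns a list of dicts, best first, with "confidence" (0 to 1); they miss things now and then, are a little off and sometimes report something else, mostly with a low value. They report only what shows in the picture. A call takes as long as a camera call.
- arm.recognise(target, picture): "location" ([x, y, z] in m, in the coordinates of the camera as it stood for that picture, good to about 4 mm: the middle of the surface that is visible of it).
- arm.spot_point(target, picture): "location" ([x, y, z] in m, in the coordinates of the camera as it stood for that picture, good to about 4 mm: a listed point, or the origin of a listed thing).
The state is a dict: "time_s": time; "joint_positions": joint angles; "dq": joint speeds; "joint_efforts": joint torques, N m; "position": TCP position; "tool_rot": TCP orientation; "wrist_force": force on the tool from outside, world axes, zero at the start; "wrist_torque": the same for the moment, N m; "grip_width": finger opening in m; "finger_force": force on a finger pad.
Only numpy, scipy, OpenCV 4.12 (cv2) and the standard library are available. Lean on these libraries where they do the work, as an engineer would, in place of code of your own. Each camera call takes 0.05 s, during which the arm holds its last target. There are 200 camera calls.

TASK

Press the lever on top of the small steel spice rack all the way down with closed fingertips, so that the flap in front of the lying jar lifts, and keep it down until the jar has rolled out and come to rest in the rack's low tray. Then ease the lever slowly back up until the flap is fully shut, never letting it snap back or slam, and take the hand away. Grasp and lift nothing, do not touch the jar or the flap, and leave the other things on the worktop where they are.

Things in the scene. Friction and masses are not known exactly. Their poses are not given: they have to be found in the camera images.
- rack: fixed spice rack of bare sheet steel, 270 mm long (x), 124 mm wide (y; 136 at the shafts). On screw feet, 5-33 mm above the worktop. Origin: centre of its underside. Front = -x (roughly world -y): low open tray, x -0.135 to -0.02, walls 56 mm high, front lip 46. Behind it an open chute, walls 106 mm; the floor slopes 14 deg to the lip. Cheeks at x -0.015 to 0.02, 176 mm high, carry the flap's and the lever's shafts
- lever_pad (a point): centre of the top face of the lever's white press pad, 32 mm (along the lever) x 54 mm x 8 mm, above the chute. It is 85 mm from the lever's shaft, which runs along the rack's y at rack x 0.010, z 0.163. At rest the lever points to the rack's back (+x), 0.25 rad upward, this point at rack (0.091, 0, 0.188). The point moves and turns with the lever
- lever (a joint): lever angle, rad: 0 at rest (up), 0.5 fully down at its stop, the pad then 42 mm lower, almost straight below. A spring pushes it up: about 2.5 N at the pad at rest, 5.5 N at the stop. The linked flap turns 2.6 times as far. Let go, it snaps up and the flap slams. Returning faster than 1 rad/s (pad rising at 85 mm/s) is a slam: keep well slower
- flap: white flap (the lid), 108 mm wide, that shuts the front of the chute. Origin on its hinge, along the rack's y at rack x -0.005, z 0.110; its lower edge is 57 mm from it. Shut, it hangs straight down (its z axis upright); it swings forward and up, to 1.3 rad with the lever fully down. The jar passes under it when it is open by more than about 0.9 rad
- jar_mid (a point): middle of the spice jar in the rack, 45 mm across, 106 mm long, lying across the rack (axis along the rack's y) behind the flap, at about rack (0.019, 0, 0.069). Freed, it rolls into the tray by itself in about a second and rests against the front lip at about rack x -0.108. A flap that falls too soon catches it
- jar: the same jar in the rack; its origin is the centre of its bottom, its z axis points to its cap
- mug: bystander: mug, 82 mm wide, 91 mm tall, with a handle; origin at the centre of its underside; leave it alone
- tea_box: bystander: tall carton, 69x78x143 mm; origin at the centre of its underside; leave it alone
- oil_bottle: bystander: tall bottle, 62 mm wide, 264 mm tall; origin at the centre of its underside; leave it alone
- standing_jar: bystander: spice jar like the one in the rack but standing upright on the worktop, 45 mm across, 106 mm tall; origin at the centre of its underside; leave it alone
- salt_shaker: bystander: salt shaker, 44 mm across, 90 mm tall; origin at the centre of its underside; leave it alone
- lemon: bystander: lemon, 71x53x51 mm; origin at the centre of its underside; leave it alone
- honey_jar: bystander: squat jar with a dark lid, 65 mm across, 86 mm tall; origin at the centre of its underside; leave it alone
- egg_timer: bystander: round kitchen timer, 62 mm across, 42 mm tall; origin at the centre of its underside; leave it alone

How it is judged:
By the outcome, as a careful person would: the job done as asked, in the order asked, and still so for the second after the job is handed in, with the robot touching nothing.
It also fails if it takes over 38 s, if anything falls off the work surface, if the arm or the gripper's body presses on something with over 40 N, if the wrist force passes 120 N, or if a joint passes its speed limit or range.

## Working session

There is one attempt and no reset: what is moved stays moved. The work goes in short steps, Python scripts to look and compute and a tool call to move; the robot and the scene stay as the last step left them, time stands still between calls to the robot, and variables do not carry over. Pictures are saved under pics/ and viewed, at most 10 in all, crops included, and the job is handed in when it is done.

Besides the shell and the picture viewer there is one more tool, called after "Call:" in YAML: its name, and indented under it one key for each argument. carry_out: Moves the arm, as the interface text tells. Its arguments: {"type":"object","properties":{"targets":{"type":"array"},"newtons":{"type":"number"}},"required":["targets"]}

```bash
mkdir -p pics
cat > h.py <<'E'
import numpy as np, cv2
from station import arm
def cam(name):
    s=arm.state(); d=arm.capture(name)
    if name=="wrist":
        T=np.eye(4); T[:3,:3]=s["tool_rot"]; T[:3,3]=s["position"]; d["T"]=T@np.array(d["mount"])
    else:
        T=np.eye(4); a=np.array(d["attitude"]); T[:3,:3]=a; T[:3,3]=d["position"]; d["T"]=T
    return d
def w(d,p): return (d["T"]@np.r_[p,1])[:3]
E
python3 - <<'E'
from h import *
s=arm.state(); print({k:np.round(v,3).tolist() for k,v in s.items()}, arm.hold_point_z)
for n in ["scene","top"]:
    d=cam(n); cv2.imwrite(f"pics/{n}1.png",d["img"][:,:,::-1]); print(n,np.round(d["T"],3).tolist())
    pic=d
    for t in ["rack","lever_pad","flap","jar_mid","mug","tea_box","oil_bottle","standing_jar","salt_shaker","lemon","honey_jar","egg_timer"]:
        r=arm.spot_point(t,pic)
        print(t,[(np.round(w(d,q["location"]),3).tolist(),round(q["confidence"],2)) for q in r[:2]])
E
```

```text
{'time_s': 0.0, 'joint_positions': [1.198, 0.351, 1.652, -0.0, 1.139, -0.085], 'dq': [-0.002, 0.001, -0.001, -0.001, -0.001, -0.001], 'joint_efforts': [0.002, -50.61, -29.141, 0.0, 0.004, -0.0], 'position': [0.156, 0.527, 0.231], 'tool_rot': [[-0.959, 0.284, -0.0], [0.284, 0.959, -0.001], [0.0, -0.001, -1.0]], 'wrist_force': [-0.246, 0.063, -0.149], 'wrist_torque': [0.043, -0.009, 0.027], 'finger_force': 0.0, 'grip_width': 0.085} 0.0187
scene [[-0.979, 0.123, -0.161, 0.238], [-0.202, -0.662, 0.722, 1.083], [-0.018, 0.74, 0.673, 1.185], [0.0, 0.0, 0.0, 1.0]]
rack [([0.48, -0.057, 0.011], 0.69)]
lever_pad [([0.501, 0.034, 0.196], 0.53)]
flap [([0.478, -0.058, 0.121], 0.42)]
jar_mid [([0.488, -0.039, 0.08], 0.73)]
mug [([0.523, 0.315, 0.001], 0.2)]
tea_box [([0.521, 0.508, -0.001], 0.92)]
oil_bottle [([0.541, 0.606, -0.002], 0.66)]
standing_jar [([0.52, 0.314, 0.001], 0.69)]
salt_shaker [([0.523, 0.384, -0.004], 0.76), ([0.5, 0.031, 0.195], 0.71)]
lemon [([0.53, -0.496, 0.001], 0.38)]
honey_jar [([0.52, -0.393, -0.005], 0.73)]
egg_timer [([0.514, -0.605, 0.003], 0.55)]
top [[0.002, 0.996, -0.086, 0.363], [-1.0, 0.003, 0.015, 0.007], [0.015, 0.086, 0.996, 1.468], [0.0, 0.0, 0.0, 1.0]]
rack [([0.485, -0.056, 0.012], 0.87)]
lever_pad []
flap [([0.482, -0.058, 0.124], 0.56)]
jar_mid [([0.484, -0.038, 0.083], 0.62)]
mug [([0.508, 0.219, 0.004], 0.75)]
tea_box [([0.524, 0.511, -0.001], 0.68)]
oil_bottle [([0.531, 0.605, 0.003], 0.72)]
standing_jar [([0.52, 0.314, 0.005], 0.48)]
salt_shaker [([0.525, 0.384, 0.001], 0.44), ([0.534, -0.494, 0.003], 0.22)]
lemon [([0.533, -0.494, 0.003], 0.58)]
honey_jar [([0.522, -0.389, -0.001], 0.64)]
egg_timer [([0.513, -0.607, -0.001], 0.64)]
```

View pics/scene1.png

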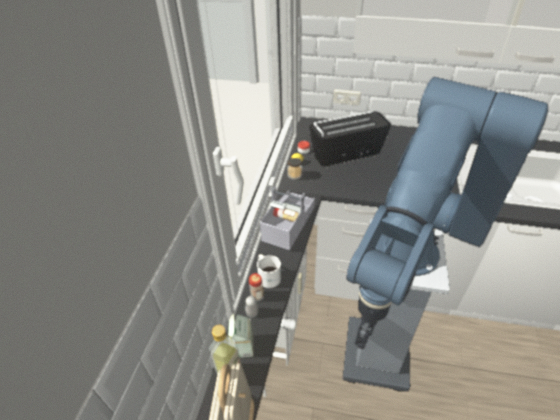

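View pics/top1.png

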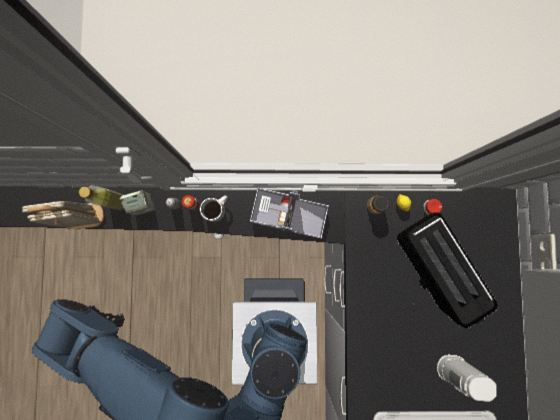

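The scene shows the steel rack on a narrow sill (top view about px 250-328, 188-235). Its white pad is at about (265,203), the mug is at (212,208), and the window frame runs along row ~180. I'll roll the tool, shut the fingers and go up first.

Call:
carry_out:
  targets:
    - {"roll": 0.15,"dz": -0.3,"gripper": -1}
    - {"roll": 0.15,"dz": -0.3,"gripper": -1}
    - {"roll": 0.15,"dz": -0.3,"gripper": -1}
    - {"roll": 0.15,"dz": -0.3,"gripper": -1}
    - {"roll": 0.15,"dz": -0.3,"gripper": -1}
    - {"roll": 0.15,"dz": -0.3,"gripper": -1}
    - {"roll": 0.15,"dz": -0.3,"gripper": -1}
    - {"roll": 0.15,"dz": -0.3,"gripper": -1}
    - {"roll": 0.15,"dz": -0.3,"gripper": -1}
    - {"roll": 0.15,"dz": -0.3,"gripper": -1}

```text
invalid input at $.targets[0]: expected keys dx, dy, dz, roll, gripper
```

Call:
carry_out:
  targets:
    - {"dx": -0.9,"dy": 0.7,"gripper": -1}
    - {"dx": -0.9,"dy": 0.7,"gripper": -1}
    - {"dx": -0.9,"dy": 0.7,"gripper": -1}
    - {"dx": -0.9,"dy": 0.7,"gripper": -1}
    - {"dx": -0.9,"dy": 0.7,"gripper": -1}
    - {"dx": -0.9,"dy": 0.7,"gripper": -1}
    - {"dx": -0.9,"dy": 0.7,"gripper": -1}
    - {"dx": -0.9,"dy": 0.7,"gripper": -1}
    - {"dx": -0.9,"dy": 0.7,"gripper": -1}
    - {"dx": -0.9,"dy": 0.7,"gripper": -1}

```text
invalid input at $.targets[0]: expected keys dx, dy, dz, roll, gripper
```

Run:
```python
from h import *
s=arm.state(); print({k:np.round(s[k],3).tolist() for k in ["time_s","position","tool_rot","grip_width","joint_positions","wrist_force"]})
d=cam("wrist"); print(np.round(d["mount"],3).tolist())
for t in ["rack","lever_pad","flap","jar_mid"]:
    print(t,[(np.round(w(d,q["location"]),3).tolist(),round(q["confidence"],2)) for q in arm.spot_point(t,d)[:2]])
d=cam("top"); K=np.array(d["mtx"])
cv2.imwrite("pics/wr1.png",np.hstack([cv2.resize(cam("wrist")["img"],(400,300)),cv2.resize(d["img"][165:255,230:350],(400,300))])[:,:,::-1])
# window frame px -> world at heights; rack top corners
def ray(d,u,v,z):
    n=cv2.undistortPoints(np.array([[[u,v]]],float),K,np.array([d["k1"],0,0,0.]))[0,0]
    r=d["T"][:3,:3]@np.array([n[0],-n[1],-1]); p=d["T"][:3,3]; return p+r*(z-p[2])/r[2]
for z in (0,0.1,0.2,0.3): print(z,[np.round(ray(d,*q,z)[:2],3).tolist() for q in [(265,183),(265,190),(310,188)]])
for t in ["rack","lever_pad","flap","jar_mid"]:
    print(t,[(np.round(w(d,q["location"]),3).tolist(),round(q["confidence"],2)) for q in arm.spot_point(t,d)[:2]])
```

```text
{'time_s': 1.3, 'position': [0.156, 0.527, 0.231], 'tool_rot': [[-0.959, 0.284, -0.0], [0.284, 0.959, -0.0], [0.0, -0.0, -1.0]], 'grip_width': 0.085, 'joint_positions': [1.198, 0.351, 1.652, 0.0, 1.139, -0.085], 'wrist_force': [0.119, 0.084, -0.622]}
[[-0.001, 0.965, 0.262, 0.066], [1.0, 0.001, 0.001, 0.0], [0.0, 0.262, -0.965, -0.143], [0.0, 0.0, 0.0, 1.0]]
rack []
lever_pad []
flap []
jar_mid []
0 [[0.607, 0.038], [0.579, 0.038], [0.588, -0.138]]
0.1 [[0.59, 0.036], [0.565, 0.036], [0.573, -0.128]]
0.2 [[0.574, 0.034], [0.55, 0.034], [0.557, -0.118]]
0.3 [[0.557, 0.032], [0.535, 0.031], [0.542, -0.109]]
rack [([0.482, -0.056, 0.012], 0.74)]
lever_pad [([0.5, 0.035, 0.2], 0.8), ([0.534, 0.609, 0.003], 0.32)]
flap [([0.484, -0.058, 0.121], 0.6)]
jar_mid [([0.485, -0.038, 0.084], 0.78)]
```

View pics/wr1.png

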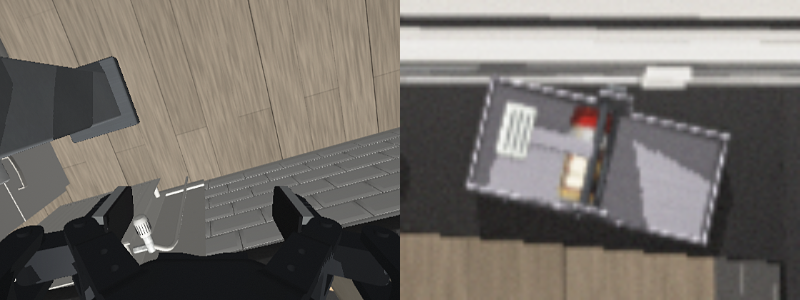

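The right half shows the rack crop: pad at about crop (516,130), long edges sloped about 0.22 rad, so the rack yaw is about 1.35. The wrist view shows only floor. The call needs every key, so I'll resend it with all of them.

Call:
carry_out:
  targets:
    - {"dx": 0,"dy": 0,"roll": 0.15,"dz": -0.3,"gripper": -1}
    - {"dx": 0,"dy": 0,"roll": 0.15,"dz": -0.3,"gripper": -1}
    - {"dx": 0,"dy": 0,"roll": 0.15,"dz": -0.3,"gripper": -1}
    - {"dx": 0,"dy": 0,"roll": 0.15,"dz": -0.3,"gripper": -1}
    - {"dx": 0,"dy": 0,"roll": 0.15,"dz": -0.3,"gripper": -1}
    - {"dx": 0,"dy": 0,"roll": 0.15,"dz": -0.3,"gripper": -1}
    - {"dx": 0,"dy": 0,"roll": 0.15,"dz": -0.3,"gripper": -1}
    - {"dx": 0,"dy": 0,"roll": 0.15,"dz": -0.3,"gripper": -1}
    - {"dx": 0,"dy": 0,"roll": 0.15,"dz": -0.3,"gripper": -1}
    - {"dx": 0,"dy": 0,"roll": 0.15,"dz": -0.3,"gripper": -1}

```text
time_s: 2.85
position: [0.156, 0.5273, 0.3066]
tool_rot: [[0.221, 0.975, -0.0], [0.975, -0.221, -0.0], [-0.0, -0.0, -1.0]]
wrist_force: [0.7, -0.0, 0.0]
grip_width: 0.0
finger_force: 0.0
```

Call:
carry_out:
  targets:
    - {"dx": -0.9,"dy": 0.9,"roll": 0,"dz": 0,"gripper": -1}
    - {"dx": -0.9,"dy": 0.9,"roll": 0,"dz": 0,"gripper": -1}
    - {"dx": -0.9,"dy": 0.9,"roll": 0,"dz": 0,"gripper": -1}
    - {"dx": -0.9,"dy": 0.9,"roll": 0,"dz": 0,"gripper": -1}
    - {"dx": -0.9,"dy": 0.9,"roll": 0,"dz": 0,"gripper": -1}
    - {"dx": -0.9,"dy": 0.9,"roll": 0,"dz": 0,"gripper": -1}
    - {"dx": -0.9,"dy": 0.9,"roll": 0,"dz": 0,"gripper": -1}
    - {"dx": -0.9,"dy": 0.9,"roll": 0,"dz": 0,"gripper": -1}
    - {"dx": -0.9,"dy": 0.9,"roll": 0,"dz": 0,"gripper": -1}
    - {"dx": -0.9,"dy": 0.9,"roll": 0,"dz": 0,"gripper": -1}

```text
time_s: 3.85
position: [0.3279, 0.2581, 0.3064]
tool_rot: [[0.215, 0.977, 0.0], [0.977, -0.215, 0.0], [0.0, 0.0, -1.0]]
wrist_force: [-0.1, 0.9, 0.5]
grip_width: 0.0001
finger_force: 0.0
```

Call:
carry_out:
  targets:
    - {"dx": -0.9,"dy": 0.9,"roll": 0,"dz": 0,"gripper": -1}
    - {"dx": -0.9,"dy": 0.9,"roll": 0,"dz": 0,"gripper": -1}
    - {"dx": -0.9,"dy": 0.9,"roll": 0,"dz": 0,"gripper": -1}
    - {"dx": -0.9,"dy": 0.9,"roll": 0,"dz": 0,"gripper": -1}
    - {"dx": -0.9,"dy": 0.9,"roll": 0,"dz": 0,"gripper": -1}
    - {"dx": -0.9,"dy": 0.9,"roll": 0,"dz": 0,"gripper": -1}
    - {"dx": -0.9,"dy": 0.9,"roll": 0,"dz": 0,"gripper": -1}
    - {"dx": 0,"dy": 0,"roll": 0,"dz": 0,"gripper": -1}

```text
time_s: 4.65
position: [0.4486, 0.0692, 0.3062]
tool_rot: [[0.218, 0.976, 0.0], [0.976, -0.218, -0.001], [-0.0, 0.0, -1.0]]
wrist_force: [-0.7, -0.9, -0.5]
grip_width: -0.0004
finger_force: 0.0
```

Run:
```python
from h import *
s=arm.state(); print({k:np.round(s[k],3).tolist() for k in ["time_s","position","tool_rot","grip_width","joint_positions","wrist_force"]})
d=cam("wrist"); cv2.imwrite("pics/wr2.png",d["img"][:,:,::-1])
for t in ["rack","lever_pad","flap","jar_mid"]:
    print(t,[(np.round(w(d,q["location"]),3).tolist(),round(q["confidence"],2)) for q in arm.spot_point(t,d)[:2]])
```

```text
{'time_s': 4.65, 'position': [0.449, 0.069, 0.306], 'tool_rot': [[0.218, 0.976, 0.0], [0.976, -0.218, -0.001], [-0.0, 0.0, -1.0]], 'grip_width': -0.0, 'joint_positions': [0.051, 0.097, 1.785, -0.001, 1.26, 0.271], 'wrist_force': [-0.663, -0.881, -0.524]}
rack [([0.486, -0.057, 0.012], 0.71)]
lever_pad [([0.508, 0.036, 0.206], 0.85), ([0.51, 0.221, 0.001], 0.54)]
flap [([0.484, -0.058, 0.124], 0.63)]
jar_mid []
```

View pics/wr2.png

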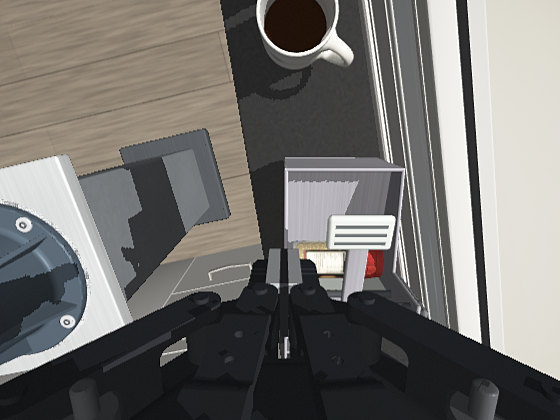

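The wrist view shows the white pad at px about 327-396, 215-249 (centre about (361,232)). The mug handle is at (345,55) and the window rail starts at px ~385-400. I'll locate the pad from its corners.

```bash
cat >> h.py <<'E'
def ray(d,u,v,z):
    n=cv2.undistortPoints(np.array([[[u,v]]],float),np.array(d["mtx"]),np.array([d["k1"],0,0,0.]))[0,0]
    r=d["T"][:3,:3]@np.array([n[0],-n[1],-1]); p=d["T"][:3,3]; return p+r*(z-p[2])/r[2]
E
python3 - <<'E'
from h import *
d=cam("wrist")
c=[ray(d,*q) for q in [(329,215,.207),(396,215,.207),(393,247,.196),(328,247,.196)]]
print(np.round(c,3).tolist(), np.round(np.mean(c,0),3))
print("wall",[np.round(ray(d,u,v,z),3).tolist() for u,v,z in [(398,170,0),(385,130,0),(398,170,0.1),(440,230,.0),(440,230,.2),(470,230,.2)]])
print("rack back corners z .117",[np.round(ray(d,u,v,.117),3).tolist() for u,v in [(285,158),(405,168)]])
E
```

```text
[[0.481, 0.062, 0.207], [0.531, 0.051, 0.207], [0.529, 0.02, 0.196], [0.476, 0.032, 0.196]] [0.504 0.041 0.202]
wall [[0.602, 0.041, 0.0], [0.592, 0.098, 0.0], [0.571, 0.062, 0.1], [0.651, -0.059, 0.0], [0.566, 0.028, 0.2], [0.59, 0.023, 0.2]]
rack back corners z .117 [[0.456, 0.103, 0.117], [0.573, 0.066, 0.117]]
```

Call:
carry_out:
  targets:
    - {"dx": -0.2,"dy": 0.6,"roll": 0,"dz": 0,"gripper": -1}
    - {"dx": -0.2,"dy": 0.6,"roll": 0,"dz": 0,"gripper": -1}
    - {"dx": -0.2,"dy": 0.6,"roll": 0,"dz": 0,"gripper": -1}
    - {"dx": -0.2,"dy": 0.65,"roll": 0,"dz": 0,"gripper": -1}
    - {"dx": 0,"dy": 0,"roll": 0,"dz": 0.8,"gripper": -1}
    - {"dx": 0,"dy": 0,"roll": 0,"dz": 0.8,"gripper": -1}
    - {"dx": 0,"dy": 0,"roll": 0,"dz": 0.8,"gripper": -1}
    - {"dx": 0,"dy": 0,"roll": 0,"dz": 0.7,"gripper": -1}
    - {"dx": 0,"dy": 0,"roll": 0,"dz": 0.4,"gripper": -1}
    - {"dx": 0,"dy": 0,"roll": 0,"dz": 0,"gripper": -1}

```text
time_s: 5.95
position: [0.5028, 0.0384, 0.2176]
tool_rot: [[0.216, 0.976, -0.002], [0.976, -0.216, 0.0], [-0.0, -0.002, -1.0]]
wrist_force: [-0.5, -0.6, 0.6]
grip_width: 0.0
finger_force: 0.0
```

Run:
```python
from h import *
s=arm.state(); print({k:np.round(s[k],4).tolist() for k in ["time_s","position","wrist_force"]})
d=cam("wrist"); cv2.imwrite("pics/wr3.png",d["img"][:,:,::-1])
```

```text
{'time_s': 5.95, 'position': [0.5028, 0.0384, 0.2176], 'wrist_force': [-0.5024, -0.5954, 0.6075]}
```

View pics/wr3.png

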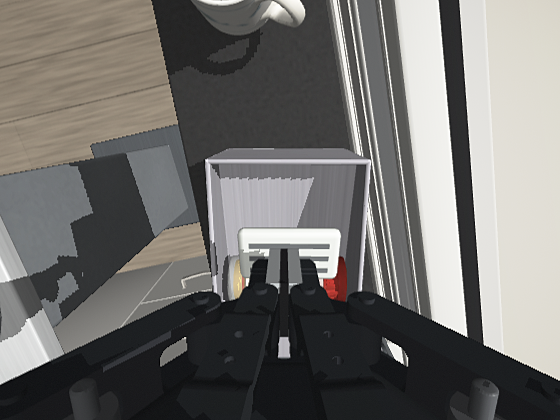

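The tips (top edge at row ~248, column ~285) sit centrally over the pad (238-340, 229-278). I'll check the offset along the lever.

Run:
```python
from h import *
d=cam("wrist"); s=arm.state(); R=np.array(s["tool_rot"]); p=np.array(s["position"])
for n,u,v,z in [("far",289,229,.203),("near",289,279,.195),("L",239,229,.203),("R",340,229,.203),("tipfar",285,248,.2176)]:
    print(n,np.round(R.T@(ray(d,u,v,z)-p)*1000,1))
```

```text
far [13.6  3.  16.3]
near [-18.5   3.2  24.3]
L [ 13.6 -22.5  16.3]
R [13.6 29.  16.3]
tipfar [9.1 0.9 1.7]
```

Call:
carry_out:
  targets:
    - {"dx": -0.1,"dy": 0.1,"roll": 0,"dz": 0.2,"gripper": -1}
    - {"dx": 0,"dy": 0,"roll": 0,"dz": 0.25,"gripper": -1}
    - {"dx": 0,"dy": 0,"roll": 0,"dz": 0.25,"gripper": -1}
    - {"dx": 0,"dy": 0,"roll": 0,"dz": 0.25,"gripper": -1}
    - {"dx": 0,"dy": 0,"roll": 0,"dz": 0.25,"gripper": -1}
    - {"dx": 0,"dy": 0,"roll": 0,"dz": 0.25,"gripper": -1}
    - {"dx": 0,"dy": 0,"roll": 0,"dz": 0.25,"gripper": -1}
    - {"dx": 0,"dy": 0,"roll": 0,"dz": 0.25,"gripper": -1}
    - {"dx": 0,"dy": 0,"roll": 0,"dz": 0.1,"gripper": -1}

```text
time_s: 6.95
position: [0.5048, 0.0357, 0.1671]
tool_rot: [[0.215, 0.977, 0.0], [0.977, -0.215, -0.0], [-0.0, 0.0, -1.0]]
wrist_force: [0.5, 0.4, 5.7]
grip_width: 0.0001
finger_force: 2.8
```

Call:
carry_out:
  targets:
    - {"dx": 0,"dy": 0,"roll": 0,"dz": 0.1,"gripper": -1}
    - {"dx": 0,"dy": 0,"roll": 0,"dz": 0.1,"gripper": -1}
    - {"dx": 0,"dy": 0,"roll": 0,"dz": 0,"gripper": -1}

```text
time_s: 7.25
position: [0.5047, 0.0353, 0.1624]
tool_rot: [[0.215, 0.977, 0.0], [0.977, -0.215, -0.001], [-0.001, 0.0, -1.0]]
wrist_force: [0.4, -1.2, 6.6]
grip_width: -0.0002
finger_force: 2.8
```

Call:
carry_out:
  targets:
    - {"dx": 0,"dy": 0,"roll": 0,"dz": 0.08,"gripper": -1}
    - {"dx": 0,"dy": 0,"roll": 0,"dz": 0,"gripper": -1}

```text
time_s: 7.45
position: [0.5047, 0.0353, 0.1605]
tool_rot: [[0.215, 0.977, 0.0], [0.977, -0.215, -0.001], [-0.001, 0.0, -1.0]]
wrist_force: [0.0, -2.3, 6.1]
grip_width: -0.0001
finger_force: 2.9
```

Call:
carry_out:
  targets:
    - {"dx": 0,"dy": 0,"roll": 0,"dz": 0.08,"gripper": -1}
    - {"dx": 0,"dy": 0,"roll": 0,"dz": 0,"gripper": -1}

```text
time_s: 7.65
position: [0.5049, 0.0352, 0.1592]
tool_rot: [[0.215, 0.977, 0.001], [0.977, -0.215, -0.001], [-0.001, 0.001, -1.0]]
wrist_force: [-1.8, -2.9, 12.1]
grip_width: -0.0
finger_force: 5.6
```

Call:
carry_out:
  targets:
    - {"dx": 0,"dy": 0,"roll": 0,"dz": 0.04,"gripper": -1}
    - {"dx": 0,"dy": 0,"roll": 0,"dz": 0,"gripper": -1}
    - {"dx": 0,"dy": 0,"roll": 0,"dz": 0,"gripper": -1}
    - {"dx": 0,"dy": 0,"roll": 0,"dz": 0,"gripper": -1}
    - {"dx": 0,"dy": 0,"roll": 0,"dz": 0,"gripper": -1}
    - {"dx": 0,"dy": 0,"roll": 0,"dz": 0,"gripper": -1}
    - {"dx": 0,"dy": 0,"roll": 0,"dz": 0,"gripper": -1}
    - {"dx": 0,"dy": 0,"roll": 0,"dz": 0,"gripper": -1}
    - {"dx": 0,"dy": 0,"roll": 0,"dz": 0,"gripper": -1}
    - {"dx": 0,"dy": 0,"roll": 0,"dz": 0,"gripper": -1}

```text
time_s: 8.65
position: [0.505, 0.0352, 0.1589]
tool_rot: [[0.215, 0.977, 0.001], [0.977, -0.215, -0.001], [-0.001, 0.001, -1.0]]
wrist_force: [-5.4, -2.5, 21.4]
grip_width: -0.0001
finger_force: 9.7
```

```bash
cat > look.py <<'E'
from h import *
import sys
yaw=1.352; o=np.array([.484,-.0565,.011]); c,s_=np.cos(yaw),np.sin(yaw); Rr=np.array([[c,-s_,0],[s_,c,0],[0,0,1]])
ims=[]
for n in ["scene","top","wrist"]:
    d=cam(n); ims.append(d["img"])
    for t in ["jar_mid","flap","lever_pad"]:
        print(n,t,[(np.round(Rr.T@(w(d,q["location"])-o),3).tolist(),round(q["confidence"],2)) for q in arm.spot_point(t,d)[:2]])
a=cv2.resize(ims[0][175:265,240:340],(400,360)); b=cv2.resize(ims[1][165:255,230:330],(400,360))
cv2.imwrite(f"pics/{sys.argv[1]}.png",np.hstack([a,b])[:,:,::-1])
E
python3 look.py down1
```

```text
scene jar_mid [([-0.107, -0.002, 0.037], 0.59), ([-0.107, 0.055, 0.04], 0.16)]
scene flap [([-0.003, 0.007, 0.107], 0.49)]
scene lever_pad [([0.093, 0.003, 0.143], 0.4)]
top jar_mid [([-0.11, 0.003, 0.039], 0.58)]
top flap [([-0.001, 0.0, 0.11], 0.64)]
top lever_pad [([-0.112, 0.006, 0.04], 0.19)]
wrist jar_mid []
wrist flap []
wrist lever_pad []
```

View pics/down1.png

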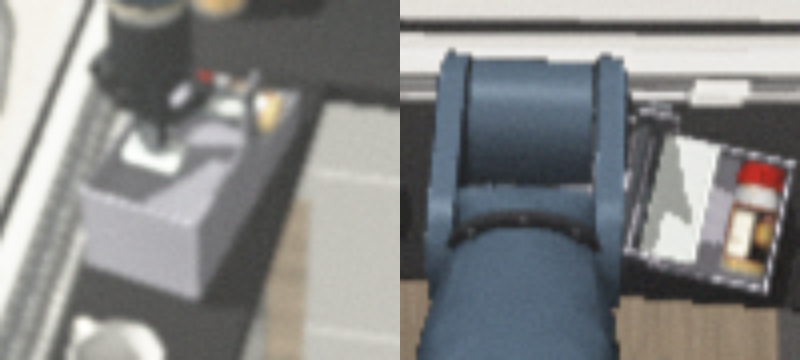

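The jar lies against the front lip (rack x about -0.108) with the flap raised. I'll hold a little longer, check that it's at rest, then ease up at 15 mm/s.

Call:
carry_out:
  targets:
    - {"dx": 0,"dy": 0,"roll": 0,"dz": 0,"gripper": -1}
    - {"dx": 0,"dy": 0,"roll": 0,"dz": 0,"gripper": -1}
    - {"dx": 0,"dy": 0,"roll": 0,"dz": 0,"gripper": -1}
    - {"dx": 0,"dy": 0,"roll": 0,"dz": 0,"gripper": -1}
    - {"dx": 0,"dy": 0,"roll": 0,"dz": 0,"gripper": -1}
    - {"dx": 0,"dy": 0,"roll": 0,"dz": 0,"gripper": -1}
    - {"dx": 0,"dy": 0,"roll": 0,"dz": 0,"gripper": -1}
    - {"dx": 0,"dy": 0,"roll": 0,"dz": 0,"gripper": -1}
    - {"dx": 0,"dy": 0,"roll": 0,"dz": 0,"gripper": -1}
    - {"dx": 0,"dy": 0,"roll": 0,"dz": 0,"gripper": -1}

```text
time_s: 10.25
position: [0.505, 0.0352, 0.1589]
tool_rot: [[0.215, 0.977, 0.001], [0.977, -0.215, -0.001], [-0.001, 0.001, -1.0]]
wrist_force: [-4.4, -2.8, 20.9]
grip_width: 0.0003
finger_force: 9.7
```

```bash
python3 look.py down2 | grep jar_mid
```

```text
scene jar_mid [([-0.109, -0.0, 0.036], 0.41), ([-0.005, 0.006, 0.109], 0.4)]
top jar_mid [([-0.107, 0.0, 0.042], 0.81), ([0.373, 0.044, -0.005], 0.65)]
wrist jar_mid []
```

Call:
carry_out:
  targets:
    - {"dx": 0,"dy": 0,"roll": 0,"dz": -0.06,"gripper": -1}
    - {"dx": 0,"dy": 0,"roll": 0,"dz": -0.06,"gripper": -1}
    - {"dx": 0,"dy": 0,"roll": 0,"dz": -0.06,"gripper": -1}
    - {"dx": 0,"dy": 0,"roll": 0,"dz": -0.06,"gripper": -1}
    - {"dx": 0,"dy": 0,"roll": 0,"dz": -0.06,"gripper": -1}
    - {"dx": 0,"dy": 0,"roll": 0,"dz": -0.06,"gripper": -1}
    - {"dx": 0,"dy": 0,"roll": 0,"dz": -0.06,"gripper": -1}
    - {"dx": 0,"dy": 0,"roll": 0,"dz": -0.06,"gripper": -1}
    - {"dx": 0,"dy": 0,"roll": 0,"dz": -0.06,"gripper": -1}
    - {"dx": 0,"dy": 0,"roll": 0,"dz": -0.06,"gripper": -1}

```text
time_s: 11.85
position: [0.5047, 0.0358, 0.1727]
tool_rot: [[0.215, 0.977, 0.0], [0.977, -0.215, -0.0], [-0.0, 0.0, -1.0]]
wrist_force: [2.4, 2.6, 4.2]
grip_width: -0.0001
finger_force: 2.4
```

Call:
carry_out:
  targets:
    - {"dx": 0,"dy": 0,"roll": 0,"dz": -0.06,"gripper": -1}
    - {"dx": 0,"dy": 0,"roll": 0,"dz": -0.06,"gripper": -1}
    - {"dx": 0,"dy": 0,"roll": 0,"dz": -0.06,"gripper": -1}
    - {"dx": 0,"dy": 0,"roll": 0,"dz": -0.06,"gripper": -1}
    - {"dx": 0,"dy": 0,"roll": 0,"dz": -0.06,"gripper": -1}
    - {"dx": 0,"dy": 0,"roll": 0,"dz": -0.06,"gripper": -1}
    - {"dx": 0,"dy": 0,"roll": 0,"dz": -0.06,"gripper": -1}
    - {"dx": 0,"dy": 0,"roll": 0,"dz": -0.06,"gripper": -1}
    - {"dx": 0,"dy": 0,"roll": 0,"dz": -0.06,"gripper": -1}
    - {"dx": 0,"dy": 0,"roll": 0,"dz": -0.06,"gripper": -1}

```text
time_s: 12.85
position: [0.5044, 0.0356, 0.1875]
tool_rot: [[0.215, 0.977, -0.001], [0.977, -0.215, -0.0], [-0.0, -0.001, -1.0]]
wrist_force: [0.2, -2.2, 2.8]
grip_width: -0.0002
finger_force: 1.4
```

Call:
carry_out:
  targets:
    - {"dx": 0,"dy": 0,"roll": 0,"dz": -0.06,"gripper": -1}
    - {"dx": 0,"dy": 0,"roll": 0,"dz": -0.06,"gripper": -1}
    - {"dx": 0,"dy": 0,"roll": 0,"dz": -0.06,"gripper": -1}
    - {"dx": 0,"dy": 0,"roll": 0,"dz": -0.06,"gripper": -1}
    - {"dx": 0,"dy": 0,"roll": 0,"dz": -0.06,"gripper": -1}
    - {"dx": 0,"dy": 0,"roll": 0,"dz": -0.06,"gripper": -1}
    - {"dx": 0,"dy": 0,"roll": 0,"dz": -0.06,"gripper": -1}
    - {"dx": 0,"dy": 0,"roll": 0,"dz": -0.06,"gripper": -1}
    - {"dx": 0,"dy": 0,"roll": 0,"dz": -0.06,"gripper": -1}

```text
time_s: 13.75
position: [0.5047, 0.0358, 0.2011]
tool_rot: [[0.215, 0.977, -0.0], [0.977, -0.215, 0.0], [0.0, -0.0, -1.0]]
wrist_force: [-0.8, -0.5, 1.6]
grip_width: -0.0001
finger_force: 0.9
```

Near the top the spring force is dropping as expected. I'll continue even more slowly until contact is lost.

Call:
carry_out:
  targets:
    - {"dx": 0,"dy": 0,"roll": 0,"dz": -0.04,"gripper": -1}
    - {"dx": 0,"dy": 0,"roll": 0,"dz": -0.04,"gripper": -1}
    - {"dx": 0,"dy": 0,"roll": 0,"dz": -0.04,"gripper": -1}
    - {"dx": 0,"dy": 0,"roll": 0,"dz": -0.04,"gripper": -1}
    - {"dx": 0,"dy": 0,"roll": 0,"dz": -0.04,"gripper": -1}
    - {"dx": 0,"dy": 0,"roll": 0,"dz": -0.04,"gripper": -1}
    - {"dx": 0,"dy": 0,"roll": 0,"dz": -0.04,"gripper": -1}
    - {"dx": 0,"dy": 0,"roll": 0,"dz": -0.04,"gripper": -1}

```text
time_s: 14.55
position: [0.5047, 0.0358, 0.2091]
tool_rot: [[0.215, 0.977, -0.0], [0.977, -0.215, 0.0], [0.0, -0.0, -1.0]]
wrist_force: [-0.2, 0.3, 0.4]
grip_width: -0.0
finger_force: 0.0
```

Call:
carry_out:
  targets:
    - {"dx": 0,"dy": 0,"roll": 0,"dz": -0.05,"gripper": -1}
    - {"dx": 0,"dy": 0,"roll": 0,"dz": -0.05,"gripper": -1}
    - {"dx": 0,"dy": 0,"roll": 0,"dz": -0.05,"gripper": -1}
    - {"dx": 0,"dy": 0,"roll": 0,"dz": -0.05,"gripper": -1}
    - {"dx": 0,"dy": 0,"roll": 0,"dz": -0.05,"gripper": -1}
    - {"dx": 0,"dy": 0,"roll": 0,"dz": -0.05,"gripper": -1}

```text
time_s: 15.15
position: [0.5046, 0.0358, 0.2166]
tool_rot: [[0.215, 0.977, -0.0], [0.977, -0.215, -0.0], [-0.0, -0.0, -1.0]]
wrist_force: [-1.0, 0.6, 0.1]
grip_width: -0.0
finger_force: 0.0
```

Contact is gone. Now I'll retreat upward, then back toward the robot to clear the view.

Call:
carry_out:
  targets:
    - {"dx": 0,"dy": 0,"roll": 0,"dz": -0.6,"gripper": -1}
    - {"dx": 0,"dy": 0,"roll": 0,"dz": -0.9,"gripper": -1}
    - {"dx": 0,"dy": 0,"roll": 0,"dz": -0.9,"gripper": -1}
    - {"dx": 0,"dy": 0,"roll": 0,"dz": -0.9,"gripper": -1}
    - {"dx": 0.3,"dy": -0.9,"roll": 0,"dz": -0.5,"gripper": -1}
    - {"dx": 0.5,"dy": -0.9,"roll": 0,"dz": 0,"gripper": -1}
    - {"dx": 0.5,"dy": -0.9,"roll": 0,"dz": 0,"gripper": -1}
    - {"dx": 0.5,"dy": -0.9,"roll": 0,"dz": 0,"gripper": -1}
    - {"dx": 0.5,"dy": -0.9,"roll": 0,"dz": 0,"gripper": -1}
    - {"dx": 0,"dy": 0,"roll": 0,"dz": 0,"gripper": -1}

```text
time_s: 16.15
position: [0.4056, 0.1174, 0.3118]
tool_rot: [[0.214, 0.977, 0.0], [0.977, -0.214, 0.0], [0.0, -0.0, -1.0]]
wrist_force: [-0.2, -0.3, -0.2]
grip_width: -0.0001
finger_force: 0.0
```

```bash
python3 look.py end1; python3 -c "
from h import *
print(arm.state()['position'],arm.state()['time_s'])"
```

```text
scene jar_mid [([-0.109, -0.002, 0.037], 0.63)]
scene flap [([0.001, 0.006, 0.112], 0.63), ([0.559, 0.087, -0.012], 0.62)]
scene lever_pad [([0.09, 0.003, 0.185], 0.5)]
top jar_mid [([-0.108, 0.001, 0.041], 0.66)]
top flap [([-0.004, 0.0, 0.108], 0.55)]
top lever_pad [([0.66, 0.097, -0.008], 0.61), ([0.09, 0.002, 0.188], 0.56)]
wrist jar_mid [([0.004, -0.002, -0.0], 0.53)]
wrist flap []
wrist lever_pad [([0.096, -0.004, 0.192], 0.9)]
[0.40730269 0.11602463 0.31148471] 16.75
```

View pics/end1.png

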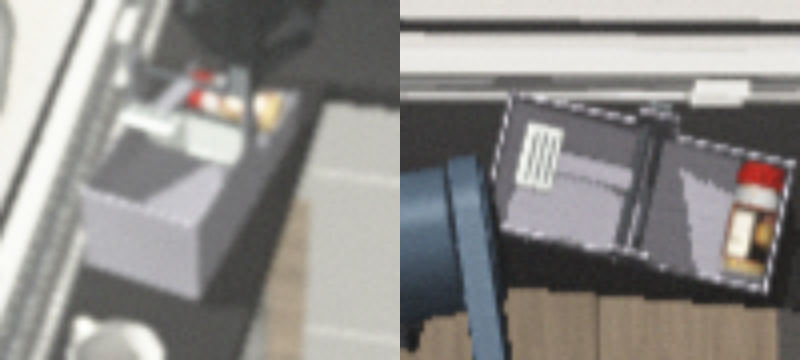

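The lever pad is back at rest (rack z 0.188) and the flap is shut, hanging vertical and edge-on in the top view. The jar lies in the tray at crop (755,215), and the hand is clear of everything.

```bash
python3 -c "
from station import arm
print(arm.finish_job())"
```

```text
the job is handed in; nothing more can be done
None
```

I pressed the lever fully down and held it until the jar came to rest in the tray. I then eased it back up at about 15 mm/s until the flap was shut, took the hand away, and handed the job in at about 17 s of the 38 s allowed.

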